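# Screw the plug home in the steam trap's port

## Task

Take the steel square-headed plug out of the parts chest, set it upright in the port on top of the steam trap, and with light pressure turn it until its lugs drop into the thread start (the way to find it is to turn backward, anticlockwise from above). Then turn it forward, clockwise, until it is fully home, gently and without forcing or cross-threading it, let go, and leave the other parts where they lie.

Things in the scene. Friction and masses are not known exactly. Their poses are not given: they have to be found in the camera images.
- plug: steel plug, 0.25 kg, upright in a chest cradle. Square head 26 x 26 mm (sides along x, y), from 6 to 38 mm above the origin, on a round flange 66 mm across, 6 mm thick. Origin: on the axis, at the flange's underside; z up to the head. Below: stem 32 mm across, to 29.6 mm below the origin, the last 6 mm tapered to 23 mm.
- plug_lugs (a point): on the plug's axis, 19.6 mm below its origin, at the underside of its four lugs. They stand out of the stem along the plug's +x, -x, +y, -y, reach 21.5 mm from the axis and are 5.5 mm wide, 4 mm high. On the thread they stand on lands or teeth, or drop into gaps.
- trap: grey cast steam trap fixed to the bench: casting 125 x 95 mm, pipe flanges at both ends of its x axis (184 mm overall, 60 mm across), on top a round port boss 72 mm across, rim 95 mm above the bench. Origin: on the bench under the port's axis; z up. More than 70 N of contact force between plug and trap (1.3 Nm against a stop) damages the thread.
- port (a point): centre of the port's mouth, in the rim plane, 95 mm above the bench. Inside, a steel thread ring repeats every 90 degrees; its clocking varies and is unknown; its bush gives 0.1 rad per Nm. Four flat lands (34 mm bore, 58 degrees long) 6 mm below the rim, 32-degree gaps between. A plug with its lugs on the lands has its origin 13.6 mm above the rim.
- land_level (a point): on the port's axis, 6 mm below the rim: top of the lands. Each land has a 3 mm high tooth, 8 degrees long, on its clockwise end, which blocks clockwise turning on the lands. Lugs that start on the teeth stand 3 mm higher and first drop only 3 mm, onto the lands, when turned backward.
- drop_level (a point): on the port's axis, 5 mm above the rim: the plug's origin when its lugs have dropped, 9 mm lower than on the lands. Turning backward (anticlockwise from above), at most 90 degrees, lugs come off the lands, drop into the gaps and stop against the next tooth; turning on forces the thread. A sprung seal ring (66 mm across, top 6 mm above the rim, 3 N per mm, 5.5 mm travel) then carries the plug.
- home_level (a point): on the port's axis, 2.6 mm above the rim: the plug's origin when home. Turned clockwise from the drop, the lugs pass under the lands, whose undersides slope 3 mm down over 29 degrees, then run level; an end stop comes 50 to 62 degrees after the drop. It takes up to 0.3 Nm; home, it stays when released.
- chest: open cast-aluminium parts chest, fixed: 300 x 220 mm, walls 50 mm high, 6 mm thick, floor 6 mm; its lid (220 mm) stands open on its +y side, leaning 16 degrees back. Origin: under its centre. Two wooden ring cradles, 60 mm across, 34 mm high, at x = -65 and +65, y = -25 mm hold plug and union, either way round, by their flanges, 40 mm above the bench.
- union: bystander: bronze pipe union in the other cradle: hexagon 60 mm across corners, 14 mm high, round ends 34 mm across, top 30 mm above its origin. Origin: centre of the hexagon's underside
- lever_arm: bystander: brass float lever arm, 173 x 36 x 12 mm, in the chest along its lid side; x along it, origin under its middle
- disc: bystander: steel trap disc 40 mm across, 8 mm thick, on the bench; origin: centre of its underside
- seat_ring: bystander: iron seat ring 48 mm across, 26 mm hole, 12 mm high, on the bench; origin: centre of its underside
There are look-alikes about, which are no part of the job. Of the things like the plug, leave any that is blue or green; of the rest the smaller one is meant.

How it is judged:
By the outcome, as a careful person would: the job done as asked, in the order asked, and still so for the second after the job is handed in, with the robot touching nothing.
It also fails if it takes over 72 s, if anything falls off the work surface, if the arm or the gripper's body presses on something with over 40 N, if the wrist force passes 120 N, or if a joint passes its speed limit or range.

## Robot

A 7-joint arm with a two-finger parallel gripper is mounted at the origin on the work surface. World frame = base frame: x ahead of the robot, y to its left, z up, the work surface at z = 0. Lengths are in m, angles in rad, forces in N, time in s.
With the tool pointing down it reaches from about 0.425 to 0.875 m from the base axis. Payload 8.4 kg.
Tool frame: the origin (TCP) lies at the very end of the fingers, on their centre line; the grasp point (between the pads) lies 19 mm behind it; z points along the fingers, y is the direction in which the jaws open and shut (so a half turn about z gives the same grasp; the last joint's range is limited). The gripper opens to 87 mm and grips with 3 to 60 N. Pads are 19 mm wide; open, the fingers measure 117 mm over their backs; the gripper's body (75 mm by 190 mm) begins 51 mm behind the grasp point.
Start: joints at [1.14, 0.333, 0.04, 1.465, -0.013, 1.343, -0.059], TCP at [0.212, -0.615, 0.223] pointing down, gripper open.
Joint ranges: [-2.58, 2.58], [-0.38, 2.09], [-1.3, 1.39], [0.25, 2.4], [-1.5, 4.64], [0.08, 2.09], [-2.65, 2.65]. Speed limits (rad/s): [2.22, 2.22, 2.79, 2.79, 3.14, 3.14, 3.14].

## Interface

Orientations are given as a unit quaternion [w, x, y, z].
In Python, from plant import get_obs, camera, close_job, recognise gives the robot as it stands.
- The arm moves only by the tool jog_arm, never from a script. Its argument "series" is a list of rows, each a list of 7 numbers: the shift along the tool's x, y, z in cm, then the turn, a rotation vector about the tool's x, y, z in rad, then the finger opening in cm, from 0 to 8.7. In form: [[dx, dy, dz, ax, ay, az, grip], ...]. A call has 1 to 12 rows; each row is the pose to reach, as a shift and turn from the pose commanded when the call began, along the tool's axes at that moment; what a row does not reach only later rows make up. A row lasts 1/12 s, in which the tool goes at most 41.7 mm and 7.16 degrees, less where a joint would pass 70% of its speed; a pose out of reach is approached as far as the arm can. A call with a gripper value outside its range is refused whole. The fingers move at their own pace and stop on an object; "squeeze" is the grip in N (left out, the last holds). Time passes only in rows, so rows that repeat a pose let the fingers close. It gives the time, the measured TCP pose, the force and the opening at its end, in the units of the state.
- get_obs(): the state, without advancing time (a new reading comes with each control period).
- camera(name): name is "side" or "top"; returns a dict with "color" (480x640x3 uint8, red, green, blue), "fx", "fy", "cx", "cy" (pixels), "world_from_camera" (4x4, takes a point from camera to world coordinates). Camera axes: x right, y up, looking along -z (the intrinsics and any distortion apply to the point x, -y, -z); pixel columns grow to the right and rows downward; lengths in m; the calibration is good to about 2 mm. A picture is of the moment at which its call begins. There is no depth.
- close_job(): hands the job in, once; it reports no verdict.
Trained networks look in a picture, given as the dict that the camera call returned (one of the last four; its "shot" number tells which), for a name from the list of things; names that differ only in an ending like _2 or _b are one class to them, and where a whole thing is asked for, a point or a joint stands for the part that bears it (a point fixed in the world has none). Each returns a list of dicts, best first, with "p" (0 to 1); they miss things now and then, are a little off and sometimes report something else, mostly with a low value. They report only what shows in the picture. A call takes as long as a camera call. They do not tell look-alikes from the thing itself.
- recognise(picture, target): "bbox" ([centre column, centre row, width, height] in pixels, round what is visible of it).
The state is a dict: "t": time; "joint_positions": joint angles; "dq": joint speeds; "effort": joint torques, N m; "position": TCP position; "tool_rot": TCP orientation; "contact_force": force on the tool from outside, world axes, zero at the start; "ft_torque": the same for the moment, N m; "finger_gap": opening from 0.0 (shut) to 1.0 (fully open).
Only numpy, scipy, OpenCV 4.12 (cv2) and the standard library are available. Lean on these libraries where they do the work, as an engineer would, in place of code of your own. Each camera call takes 0.05 s, during which the arm holds its last target.

## Working session

There is one attempt and no reset: what is moved stays moved. The work goes in short steps, Python scripts to look and compute and a tool call to move; the robot and the scene stay as the last step left them, time stands still between calls to the robot, and variables do not carry over. Pictures are saved under pics/ and viewed, and the job is handed in when it is done.

Besides the shell and the picture viewer there is one more tool, called after ">>>" as name(argument=value, ...) on one line, values as JSON. jog_arm: Moves the arm, as the interface text tells. Its arguments: {"type":"object","properties":{"series":{"type":"array","items":{"type":"array","items":{"type":"number"}}},"squeeze":{"type":"number"}},"required":["series"]}

```bash
mkdir -p pics; ls; cat > h.py <<'E'
import numpy as np, cv2
from plant import get_obs, camera, close_job, recognise
def save(p,n): cv2.imwrite('pics/'+n, p['color'][:,:,::-1])
def ray(p,u,v):
    # undistorted pinhole
    M=np.array(p['world_from_camera']); d=np.array([(u-p['cx'])/p['fx'],-(v-p['cy'])/p['fy'],-1.])
    return M[:3,3], M[:3,:3]@d
def atz(p,u,v,z):
    o,d=ray(p,u,v); return o+d*(z-o[2])/d[2]
def proj(p,X):
    M=np.array(p['world_from_camera']); c=M[:3,:3].T@(np.array(X)-M[:3,3])
    return p['cx']+p['fx']*c[0]/-c[2], p['cy']+p['fy']*(-c[1])/-c[2]
E
python3 - <<'E'
from h import *
o=get_obs(); print({k:np.round(v,3).tolist() for k,v in o.items()})
for n in ['side','top']:
    p=camera(n); save(p,n+'1.png'); print(n,[k for k in p if k!='color'],p['fx'],p['fy'],p['cx'],p['cy'],np.round(p['world_from_camera'],3).tolist())
    for t in ['plug','trap','chest','union','disc','seat_ring','lever_arm','port']:
        try: print(t,[(round(r['p'],2),np.round(r['bbox']).tolist()) for r in recognise(p,t)][:4])
        except Exception as e: print(t,e)
E
```

```text
pics
{'t': 0.0, 'joint_positions': [1.14, 0.334, 0.04, 1.466, -0.013, 1.343, -0.059], 'dq': [0.0, 0.001, 0.0, -0.0, -0.001, -0.0, -0.002], 'effort': [-0.001, -65.636, 1.335, -40.38, -0.06, 0.045, 0.0], 'position': [0.212, -0.614, 0.222], 'tool_rot': [-0.001, 0.986, 0.165, -0.0], 'contact_force': [-0.299, 0.06, 0.013], 'ft_torque': [0.058, 0.004, -0.03], 'finger_gap': 1.0}
side ['fx', 'fy', 'cx', 'cy', 'world_from_camera', 'shot'] 529.7889509899057 529.7889509899057 330.8074962434656 238.8135967583966 [[-0.894, 0.277, -0.351, 0.284], [-0.447, -0.535, 0.717, 0.657], [0.011, 0.798, 0.603, 0.605], [0.0, 0.0, 0.0, 1.0]]
plug [(0.94, [231.0, 219.0, 49.0, 53.0]), (0.87, [357.0, 266.0, 39.0, 40.0]), (0.67, [266.0, 300.0, 42.0, 38.0]), (0.62, [182.0, 260.0, 58.0, 52.0])]
trap [(0.82, [435.0, 211.0, 103.0, 75.0])]
chest [(0.23, [435.0, 211.0, 102.0, 76.0])]
union [(0.91, [345.0, 327.0, 44.0, 37.0])]
disc [(0.6, [444.0, 291.0, 26.0, 19.0])]
seat_ring [(0.88, [302.0, 248.0, 26.0, 22.0])]
lever_arm [(0.41, [434.0, 212.0, 102.0, 73.0])]
port [(0.93, [435.0, 211.0, 104.0, 73.0])]
top ['fx', 'fy', 'cx', 'cy', 'world_from_camera', 'shot'] 561.0306258095369 561.0306258095369 317.8721689710934 234.77726261610076 [[-0.024, 0.993, -0.118, 0.465], [-1.0, -0.026, -0.013, 0.03], [-0.016, 0.118, 0.993, 1.069], [0.0, 0.0, 0.0, 1.0]]
plug [(0.91, [329.0, 258.0, 32.0, 36.0]), (0.75, [250.0, 128.0, 51.0, 48.0]), (0.69, [246.0, 215.0, 40.0, 38.0])]
trap [(0.85, [444.0, 292.0, 80.0, 106.0])]
chest [(0.64, [189.0, 242.0, 213.0, 207.0])]
union [(0.66, [246.0, 286.0, 32.0, 31.0])]
disc [(0.56, [350.0, 333.0, 22.0, 22.0])]
seat_ring [(0.79, [344.0, 194.0, 25.0, 25.0]), (0.26, [246.0, 215.0, 40.0, 36.0])]
lever_arm [(0.88, [201.0, 240.0, 22.0, 94.0]), (0.37, [444.0, 291.0, 83.0, 106.0])]
port [(0.63, [444.0, 294.0, 82.0, 106.0]), (0.19, [247.0, 286.0, 32.0, 30.0])]
```

View pics/side1.png

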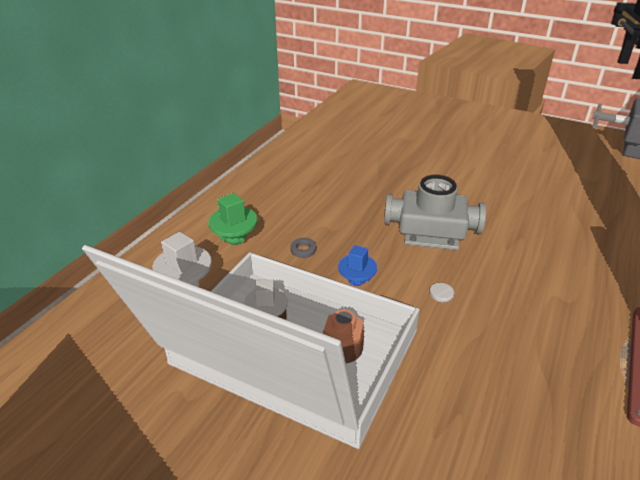

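View pics/top1.png

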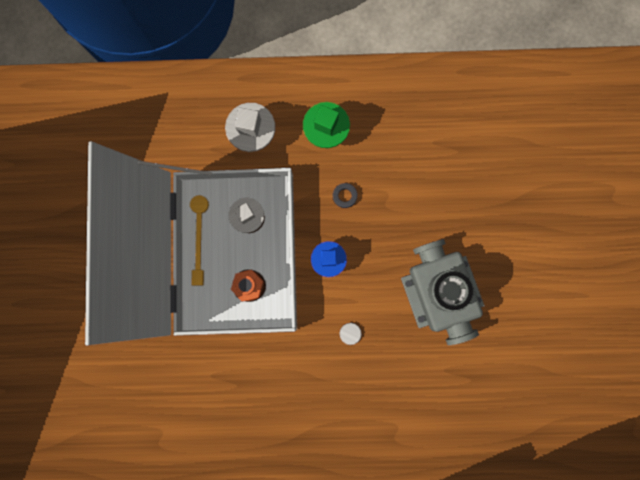

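```bash
python3 - <<'E'
from h import *
a=camera('top')
b=camera('side')
A=a['color'][175:255,195:300,::-1];B=b['color'][230:340,200:320,::-1]
C=a['color'][230:350,390:510,::-1]
cv2.imwrite('pics/A.png',cv2.resize(A,None,fx=7,fy=7,interpolation=cv2.INTER_CUBIC))
cv2.imwrite('pics/B.png',cv2.resize(B,None,fx=5,fy=5,interpolation=cv2.INTER_CUBIC))
cv2.imwrite('pics/C.png',cv2.resize(C,None,fx=5,fy=5,interpolation=cv2.INTER_CUBIC))
print('port top',atz(a,454,291,.095),'side',atz(b,438,186,.095))
print('plug top head',atz(a,246,211,.078), 'flange', atz(a,246,216,.043))
E
```

```text
port top [ 0.47730461 -0.18915411  0.095     ] side [ 0.47806364 -0.18538326  0.095     ]
plug top head [0.62917707 0.17059017 0.078     ] flange [0.62560104 0.17565007 0.043     ]
```

View pics/A.png

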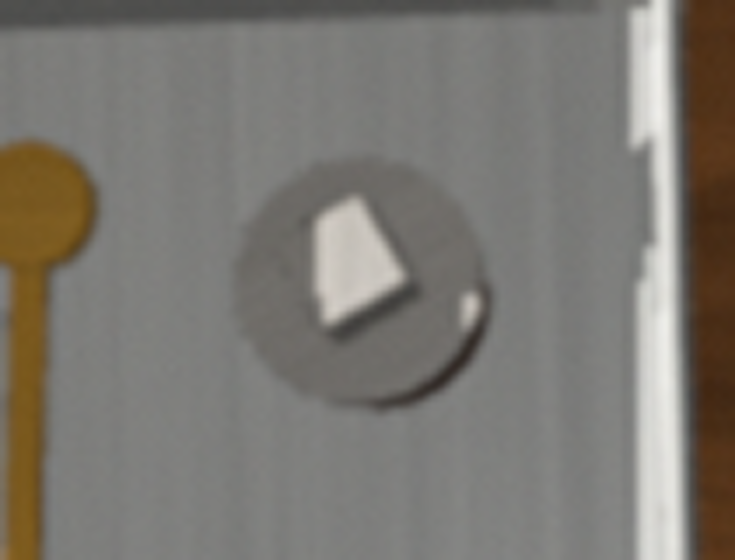

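View pics/B.png

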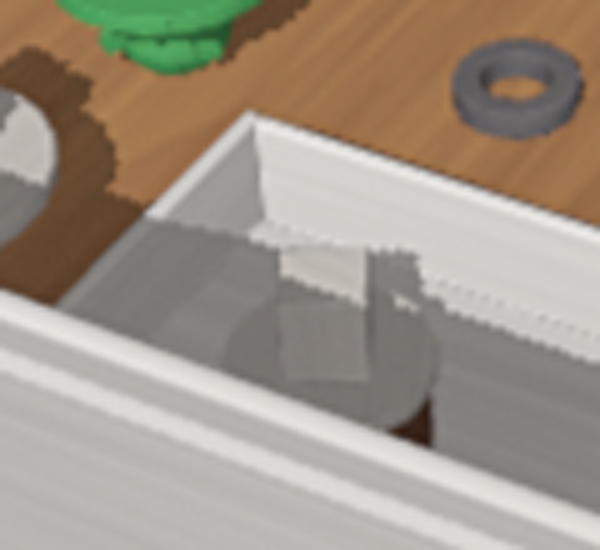

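View pics/C.png

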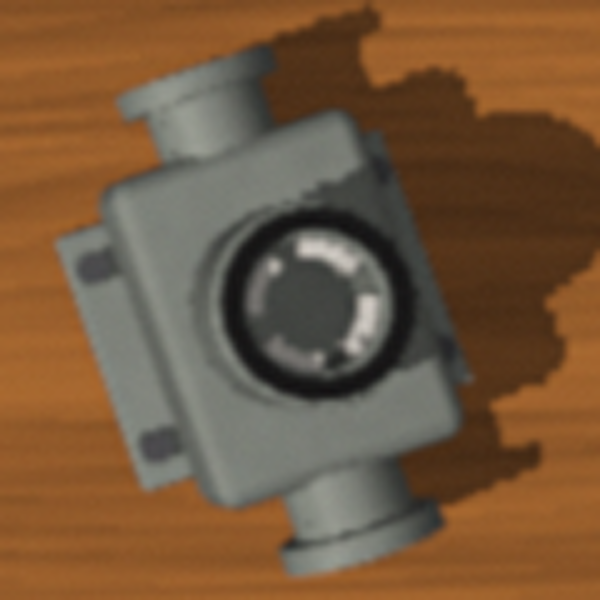

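```bash
python3 - <<'E'
from h import *
a=camera('top'); b=camera('side')
g=cv2.cvtColor(a['color'],cv2.COLOR_RGB2GRAY)
# seal ring dark
m=(g<28).astype(np.uint8); m[:230]=0;m[350:]=0;m[:,:400]=0;m[:,500:]=0
n,l,s,c=cv2.connectedComponentsWithStats(m)
for i in range(1,n):
    if s[i,4]>100:
        cs,_=cv2.findContours((l==i).astype(np.uint8),cv2.RETR_EXTERNAL,cv2.CHAIN_APPROX_NONE)
        e=cv2.fitEllipse(cv2.convexHull(cs[0])); print('top ring',s[i],e,atz(a,*e[0],.101))
gb=cv2.cvtColor(b['color'],cv2.COLOR_RGB2GRAY)
m=(gb<28).astype(np.uint8); m[:160]=0;m[230:]=0;m[:,:400]=0;m[:,480:]=0
n,l,s,c=cv2.connectedComponentsWithStats(m)
for i in range(1,n):
    if s[i,4]>60:
        cs,_=cv2.findContours((l==i).astype(np.uint8),cv2.RETR_EXTERNAL,cv2.CHAIN_APPROX_NONE)
        e=cv2.fitEllipse(cv2.convexHull(cs[0])); print('side ring',s[i],e,atz(b,*e[0],.101))
# overlay plug model
def draw(p,img,off,sc,c,z0,th):
    R=np.array([[np.cos(th),-np.sin(th)],[np.sin(th),np.cos(th)]])
    def pl(P,col):
        q=np.array([proj(p,x) for x in P]); q=((q-off+.5)*sc-.5); cv2.polylines(img,[np.round(q).astype(np.int32)],True,col,1)
    sq=np.array([[13,13],[-13,13],[-13,-13],[13,-13]])/1e3@R.T
    for z in(.006,.038): pl([[c[0]+x,c[1]+y,z0+z] for x,y in sq],(0,0,255))
    t=np.linspace(0,2*np.pi,60)
    for z in(0,.006): pl([[c[0]+.033*np.cos(k),c[1]+.033*np.sin(k),z0+z] for k in t],(0,255,0))
for p,(r0,r1,c0,c1),n in((a,(190,240,220,275),'top'),(b,(260,325,235,300),'side')):
    im=p['color'][r0:r1,c0:c1,::-1].copy(); im=cv2.resize(im,None,fx=11,fy=11,interpolation=cv2.INTER_CUBIC)
    im=np.clip((im.astype(float)-70)*2.2,0,255).astype(np.uint8)
    draw(p,im,np.array([c0,r0]),11,(.6265,.1755),.040,np.radians(31.1)); cv2.imwrite(f'pics/ov_{n}.png',im)
C=a['color'][270:312,432:476,::-1]
C=cv2.resize(C,None,fx=13,fy=13,interpolation=cv2.INTER_CUBIC); cv2.imwrite('pics/port.png',C)
E
```

```text
top ring [435 272  37  37 259] ((453.4019470214844, 290.3093566894531), (36.161800384521484, 36.85295486450195), 122.4987564086914) [ 0.47842827 -0.18684829  0.101     ]
```

View pics/ov_top.png

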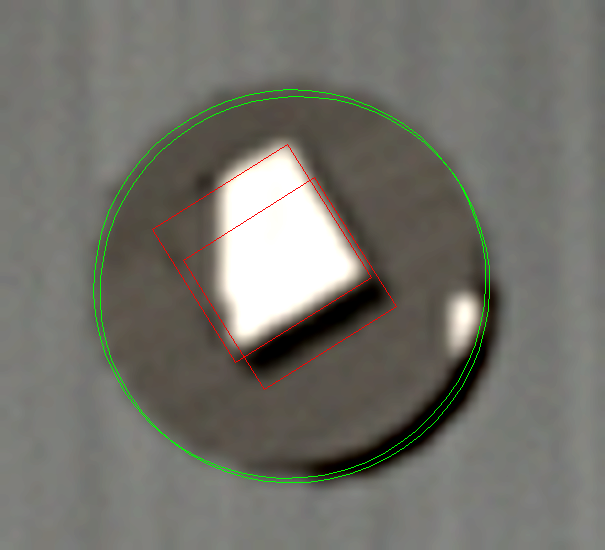

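View pics/ov_side.png

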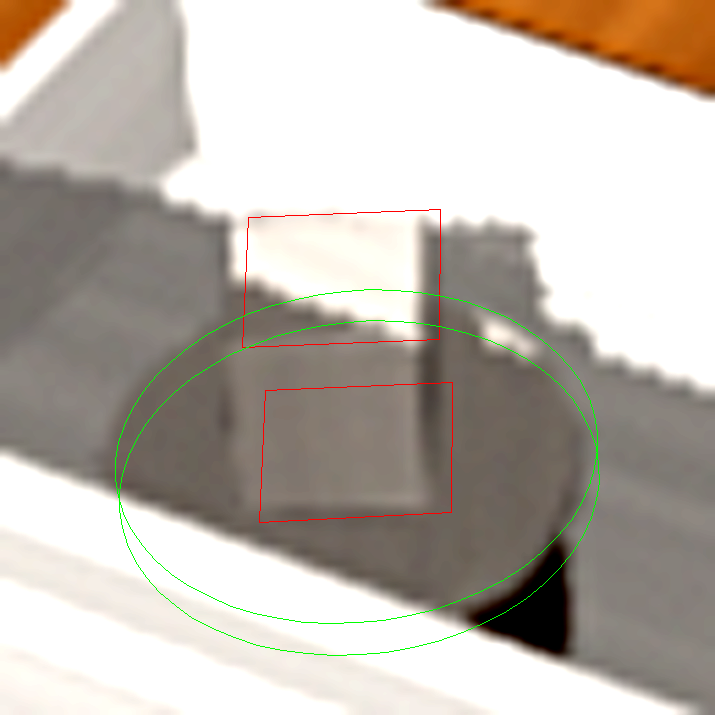

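View pics/port.png

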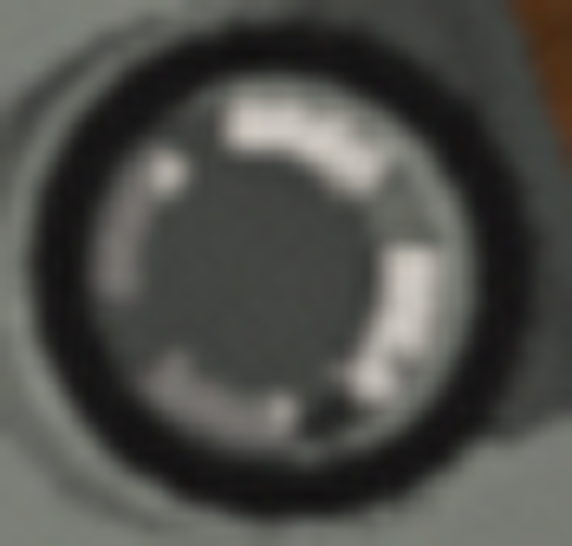

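```bash
cat >> h.py <<'E'
from scipy.spatial.transform import Rotation as R
def st():
    o=get_obs(); q=o['tool_rot']; r=R.from_quat([q[1],q[2],q[3],q[0]]); return o,np.array(o['position']),r
def goto(pos,yang):
    o,p,r=st(); a=np.radians(yang); y=np.array([np.cos(a),np.sin(a),0]); z=np.array([0,0,-1.]); x=np.cross(y,z)
    g=R.from_matrix(np.c_[x,y,z]); Y=r.as_matrix()[:,1]
    print('t',round(o['t'],2),'pos',p.round(4),'yang',np.degrees(np.arctan2(Y[1],Y[0])).round(2),'gap',round(o['finger_gap'],3),'q',np.round(o['joint_positions'],2),'F',np.round(o['contact_force'],1),'T',np.round(o['ft_torque'],2))
    print('shift cm',(r.inv().apply(np.array(pos)-p)*100).round(2),'rot',(r.inv()*g).as_rotvec().round(3))
E
python3 -c "
from h import *
goto([.628,.1757,.16],31.1)"
```

```text
t 1.1 pos [ 0.2117 -0.6145  0.2226] yang -70.99 gap 0.999 q [ 1.14  0.33  0.04  1.47 -0.01  1.34 -0.06] F [ 0.   0.2 -0.1] T [ 0.02 -0.01 -0.03]
shift cm [ 65.1  -61.16   6.26] rot [-0.    -0.    -1.782]
```

>>> jog_arm(series=[[65.1,-61.2,0,0,0,-1.78,5.5],[65.1,-61.2,0,0,0,-1.78,5.5],[65.1,-61.2,0,0,0,-1.78,5.5],[65.1,-61.2,0,0,0,-1.78,5.5],[65.1,-61.2,0,0,0,-1.78,5.5],[65.1,-61.2,0,0,0,-1.78,5.5],[65.1,-61.2,0,0,0,-1.78,5.5],[65.1,-61.2,0,0,0,-1.78,5.5],[65.1,-61.2,0,0,0,-1.78,5.5],[65.1,-61.2,0,0,0,-1.78,5.5],[65.1,-61.2,0,0,0,-1.78,5.5],[65.1,-61.2,0,0,0,-1.78,5.5]])

```text
t: 2.1
position: [0.4451, -0.1702, 0.223]
tool_rot: [0.0, 0.607, 0.795, -0.0]
contact_force: [1.1, 0.5, -1.4]
finger_gap: 0.632
```

```bash
python3 -c "
from h import *
goto([.628,.1757,.16],31.1)"
```

```text
t 2.1 pos [ 0.4451 -0.1702  0.223 ] yang 15.29 gap 0.632 q [ 0.72  0.   -0.44  1.85  0.    1.29  0.54] F [ 1.1  0.5 -1.4] T [ 0.01 -0.15  0.02]
shift cm [28.55 26.76  6.29] rot [ 0.     0.001 -0.276]
```

>>> jog_arm(series=[[28.55,26.75,0,0,0,-0.276,5.5],[28.55,26.75,0,0,0,-0.276,5.5],[28.55,26.75,0,0,0,-0.276,5.5],[28.55,26.75,0,0,0,-0.276,5.5],[28.55,26.75,0,0,0,-0.276,5.5],[28.55,26.75,0,0,0,-0.276,5.5],[28.55,26.75,3,0,0,-0.276,5.5],[28.55,26.75,6,0,0,-0.276,5.5],[28.55,26.75,6.3,0,0,-0.276,5.5],[28.55,26.75,6.3,0,0,-0.276,5.5],[28.55,26.75,6.3,0,0,-0.276,5.5],[28.55,26.75,6.3,0,0,-0.276,5.5]])

```text
t: 3.1
position: [0.6286, 0.1747, 0.1579]
tool_rot: [-0.001, 0.493, 0.87, -0.0]
contact_force: [0.3, -0.4, -0.4]
finger_gap: 0.63
```

```bash
python3 - <<'E'
from h import *
goto([.628,.1757,.049],31.1)
for n in ['side','top']:
    p=camera(n); save(p,n+'2.png'); X=st()[1]; print(n,proj(p,X))
E
```

```text
t 3.1 pos [0.6286 0.1747 0.1579] yang 30.93 gap 0.63 q [ 0.16  0.46 -0.67  1.51  0.29  1.27 -0.  ] F [ 0.3 -0.4 -0.4] T [-0.03 -0.09 -0.02]
shift cm [ 0.1   0.02 10.89] rot [-0.002 -0.002 -0.003]
side (np.float64(261.3032533824128), np.float64(239.60712591270607))
top (np.float64(238.02749090228622), np.float64(202.832903485798))
```

View pics/side2.png

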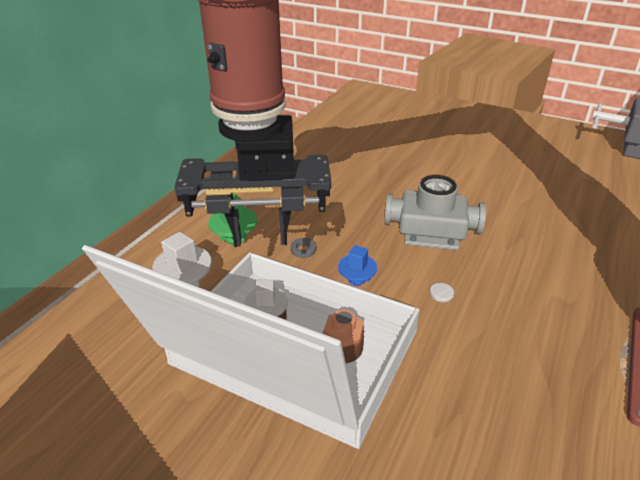

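View pics/top2.png

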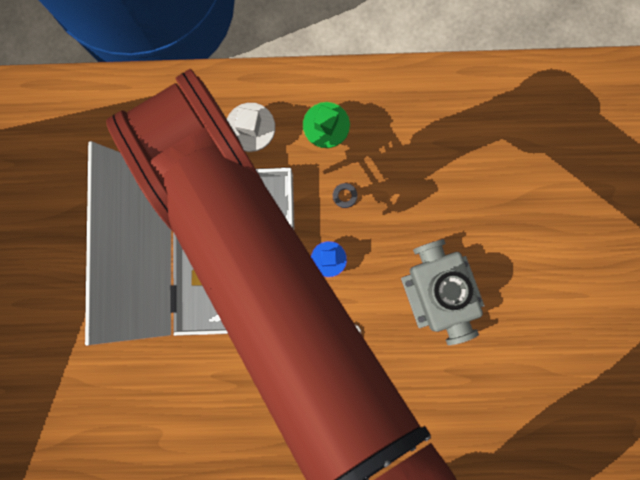

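>>> jog_arm(series=[[0.15,0.05,4,0,0,0,5.5],[0.15,0.05,7,0,0,0,5.5],[0.15,0.05,9.5,0,0,0,5.5],[0.15,0.05,10.5,0,0,0,5.5],[0.15,0.05,10.7,0,0,0,5.5],[0.15,0.05,10.7,0,0,0,5.5],[0.15,0.05,10.7,0,0,0,5.5]])

```text
t: 3.78
position: [0.6303, 0.1743, 0.0548]
tool_rot: [0.001, 0.495, 0.869, 0.001]
contact_force: [0.3, -0.2, 0.2]
finger_gap: 0.635
```

```bash
python3 - <<'E'
from h import *
goto([.6285,.176,.0495],31.1)
p=camera('side'); A=p['color'][150:350,150:370,::-1]; cv2.imwrite('pics/s3.png',cv2.resize(A,None,fx=3,fy=3,interpolation=cv2.INTER_CUBIC))
E
```

```text
t 3.78 pos [0.6303 0.1743 0.0548] yang 30.72 gap 0.635 q [ 0.14  0.55 -0.63  1.61  0.36  1.1  -0.06] F [ 0.3 -0.2  0.2] T [ 0.02 -0.08  0.01]
shift cm [ 0.24 -0.07  0.53] rot [ 0.003  0.001 -0.007]
```

View pics/s3.png

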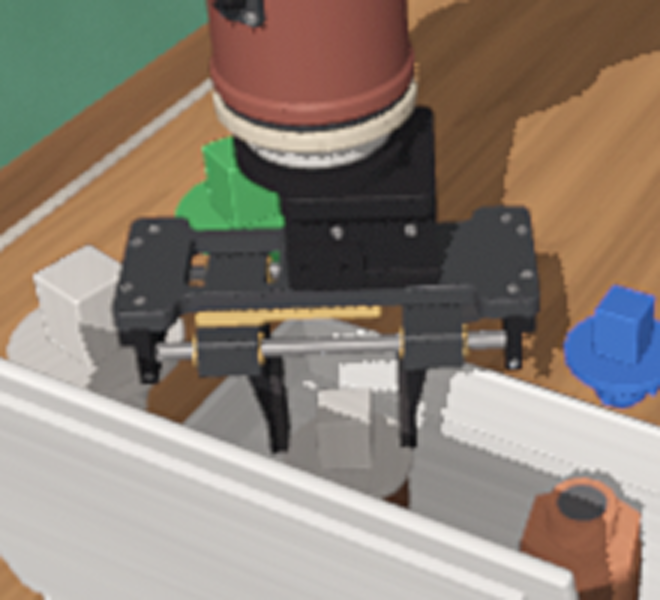

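>>> jog_arm(series=[[0.2,-0.05,0.45,0,0,0,5.5],[0.2,-0.05,0.45,0,0,0,5.5],[0.2,-0.05,0.45,0,0,0,4],[0.2,-0.05,0.45,0,0,0,3],[0.2,-0.05,0.45,0,0,0,2.4],[0.2,-0.05,0.45,0,0,0,2.4],[0.2,-0.05,0.45,0,0,0,2],[0.2,-0.05,0.45,0,0,0,1.5]], squeeze=8)

```text
t: 4.5
position: [0.6277, 0.1759, 0.0481]
tool_rot: [0.0, 0.494, 0.869, 0.0]
contact_force: [-0.3, -0.4, -0.3]
finger_gap: 0.299
```

```bash
python3 - <<'E'
from h import *
goto([.6285,.176,.0495],31.1)
E
```

```text
t 4.5 pos [0.6277 0.1759 0.0481] yang 30.77 gap 0.299 q [ 0.13  0.56 -0.63  1.62  0.36  1.09 -0.06] F [-0.3 -0.4 -0.3] T [ 0.03 -0.16 -0.01]
shift cm [-0.03  0.08 -0.14] rot [ 0.    -0.    -0.006]
```

Gap 26.0 mm = the head width. Firm the grip, then lift.

>>> jog_arm(series=[[0,0,0,0,0,0,1.5],[0,0,0,0,0,0,1.5],[0,0,0,0,0,0,1.5],[0,0,-1,0,0,0,1.5],[0,0,-3,0,0,0,1.5],[0,0,-6,0,0,0,1.5],[0,0,-9,0,0,0,1.5],[0,0,-12,0,0,0,1.5],[0,0,-15,0,0,0,1.5],[0,0,-17,0,0,0,1.5],[0,0,-17,0,0,0,1.5]], squeeze=35)

```text
t: 5.42
position: [0.6292, 0.1769, 0.2239]
tool_rot: [0.002, 0.494, 0.869, 0.003]
contact_force: [0.0, 0.5, -1.7]
finger_gap: 0.298
```

```bash
python3 - <<'E'
from h import *
goto([.4784,-.1868,.19],-8)
p=camera('side'); A=p['color'][50:350,100:370,::-1]; cv2.imwrite('pics/s4.png',cv2.resize(A,None,fx=2,fy=2,interpolation=cv2.INTER_CUBIC))
E
```

```text
t 5.42 pos [0.6292 0.1769 0.2239] yang 30.77 gap 0.298 q [ 0.16  0.42 -0.68  1.43  0.26  1.38  0.01] F [ 0.   0.5 -1.7] T [ 0.09 -0.17  0.  ]
shift cm [-23.53 -31.58   3.21] rot [ 0.007 -0.001  0.677]
```

View pics/s4.png

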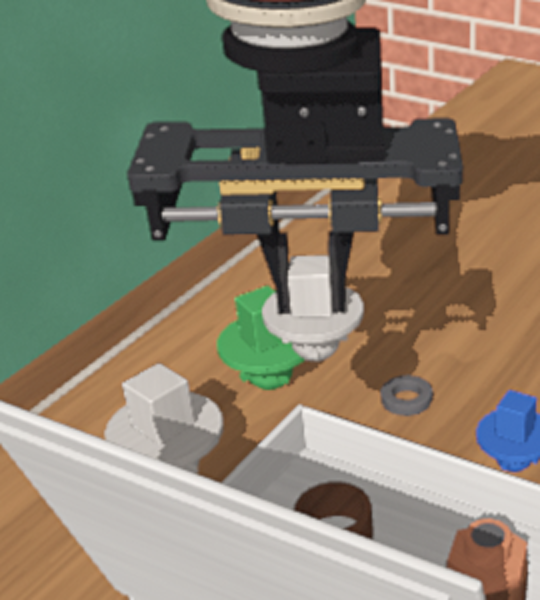

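>>> jog_arm(series=[[-23.5,-31.6,1,0,0,0.677,1.5],[-23.5,-31.6,1,0,0,0.677,1.5],[-23.5,-31.6,1,0,0,0.677,1.5],[-23.5,-31.6,1,0,0,0.677,1.5],[-23.5,-31.6,1,0,0,0.677,1.5],[-23.5,-31.6,1,0,0,0.677,1.5],[-23.5,-31.6,1,0,0,0.677,1.5],[-23.5,-31.6,1,0,0,0.677,1.5],[-23.5,-31.6,1,0,0,0.677,1.5],[-23.5,-31.6,2,0,0,0.677,1.5],[-23.5,-31.6,3.2,0,0,0.677,1.5],[-23.5,-31.6,3.2,0,0,0.677,1.5]])

```text
t: 6.47
position: [0.4735, -0.1886, 0.1825]
tool_rot: [-0.003, 0.756, 0.655, -0.001]
contact_force: [-0.9, 1.1, -2.1]
finger_gap: 0.297
```

```bash
python3 - <<'E'
from h import *
goto([.4784,-.1868,.15],-8)
for n in('side','top'): 
    p=camera(n); save(p,n+'5.png')
E
```

```text
t 6.47 pos [ 0.4735 -0.1886  0.1825] yang -8.21 gap 0.297 q [ 0.67  0.1  -0.4   1.83  0.04  1.22  0.11] F [-0.9  1.1 -2.1] T [ 0.08 -0.02  0.01]
shift cm [0.24 0.48 3.25] rot [-0.005 -0.001 -0.004]
```

View pics/side5.png

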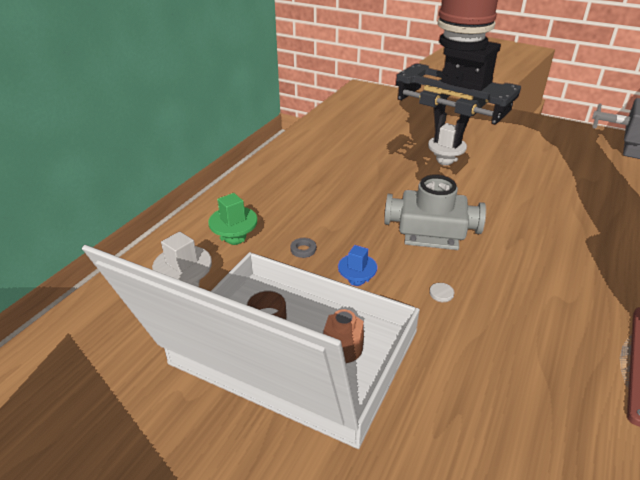

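View pics/top5.png

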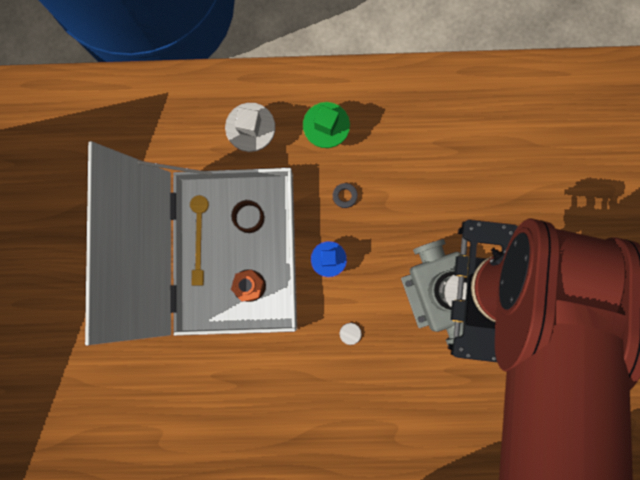

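>>> jog_arm(series=[[0.24,0.48,1.5,0,0,0,1.5],[0.24,0.48,3,0,0,0,1.5],[0.24,0.48,3,0,0,0,1.5],[0.24,0.48,3,0,0,0,1.5],[0.24,0.48,3,0,0,0,1.5],[0.24,0.48,3,0,0,0,1.5]])

```text
t: 7.07
position: [0.4821, -0.1859, 0.1572]
tool_rot: [0.001, 0.755, 0.656, 0.0]
contact_force: [-0.4, 0.6, -2.0]
finger_gap: 0.297
```

```bash
python3 - <<'E'
from h import *
goto([.4784,-.1868,.142],-8)
o,P,r=st()
ax=r.as_matrix()[:,2]
org=P+ax*.008; print('plug origin',org)
for n,(r0,r1,c0,c1) in(('side',(110,230,380,500)),('top',(250,330,410,490))): 
    p=camera(n); A=cv2.resize(p['color'][r0:r1,c0:c1,::-1],None,fx=7,fy=7,interpolation=cv2.INTER_CUBIC)[:600*2]
    A=np.ascontiguousarray(A)
    t=np.linspace(0,2*np.pi,90)
    def circ(c,rad,col):
        q=np.array([proj(p,[c[0]+rad*np.cos(k),c[1]+rad*np.sin(k),c[2]]) for k in t]); q=(q-[c0,r0]+.5)*7-.5
        cv2.polylines(A,[np.round(q).astype(np.int32)],True,col,1)
    circ(org,.033,(0,255,0)); circ(org+[0,0,.006],.033,(0,255,0))
    circ([.4784,-.1868,.101],.033,(0,0,255))
    A=A[:600]if n=='side' else A; cv2.imwrite(f'pics/{n}6.png',A[:,:800])
E
```

```text
t 7.07 pos [ 0.4821 -0.1859  0.1572] yang -7.98 gap 0.297 q [ 0.65  0.13 -0.4   1.86  0.06  1.16  0.09] F [-0.4  0.6 -2. ] T [ 0.03 -0.03 -0.06]
shift cm [-0.14 -0.35  1.52] rot [0.001 0.    0.   ]
plug origin [ 0.48207759 -0.18585894  0.14917738]
```

View pics/side6.png

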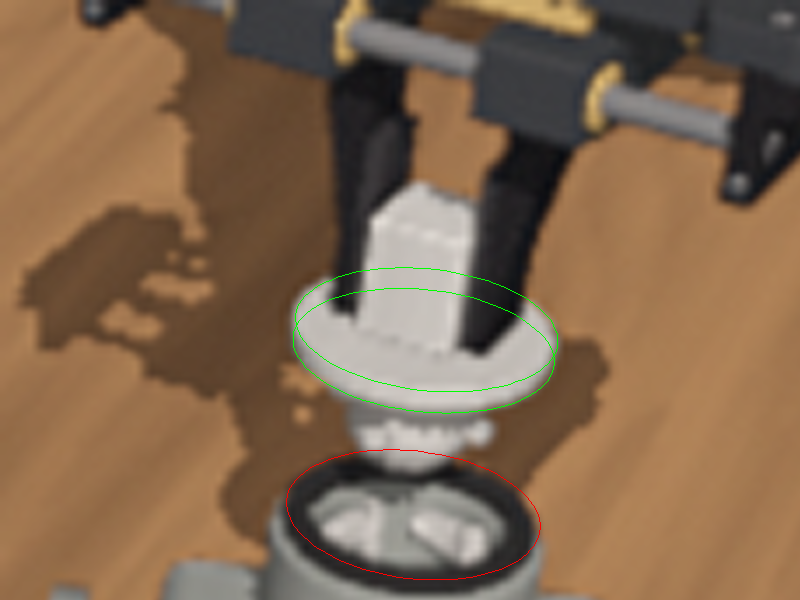

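View pics/top6.png

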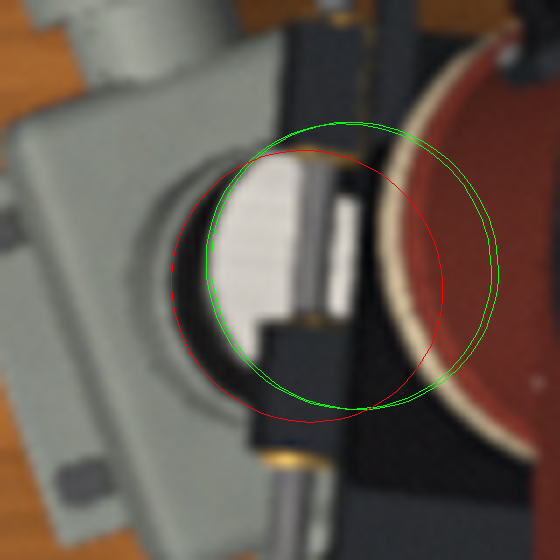

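>>> jog_arm(series=[[0,0,0,0,0,0,1.5],[0,0,0,0,0,0,1.5],[0,0,0,0,0,0,1.5]])

```text
t: 7.42
position: [0.4814, -0.1861, 0.1563]
tool_rot: [0.0, 0.755, 0.656, 0.0]
contact_force: [-0.2, 0.1, -2.1]
finger_gap: 0.295
```

```bash
python3 - <<'E'
from h import *
goto([.4784,-.1868,.145],-8)
E
```

```text
t 7.42 pos [ 0.4814 -0.1861  0.1563] yang -8.03 gap 0.295 q [ 0.66  0.14 -0.4   1.86  0.06  1.16  0.09] F [-0.2  0.1 -2.1] T [-0.02 -0.11  0.01]
shift cm [-0.11 -0.29  1.13] rot [ 0.     0.    -0.001]
```

>>> jog_arm(series=[[-0.1,-0.3,0.6,0,0,0,1.5],[-0.1,-0.3,1.2,0,0,0,1.5],[-0.1,-0.3,1.2,0,0,0,1.5],[-0.1,-0.3,1.2,0,0,0,1.5],[-0.1,-0.3,1.2,0,0,0,1.5],[-0.1,-0.3,1.2,0,0,0,1.5]])

```text
t: 7.92
position: [0.4784, -0.1867, 0.1442]
tool_rot: [0.0, 0.755, 0.656, 0.0]
contact_force: [0.4, 0.4, -2.2]
finger_gap: 0.293
```

```bash
cat > ov.py <<'E'
from h import *
def run(tag,off=(0,0)):
    goto([.4784,-.1868,.1166],-8)
    o,P,r=st(); M=r.as_matrix()
    org=P+M[:,2]*.008+[off[0],off[1],0]; print('plug origin',org)
    for n,(r0,r1,c0,c1),s in(('side',(120,215,390,485),8),('top',(250,330,410,490),7)): 
        p=camera(n); A=cv2.resize(p['color'][r0:r1,c0:c1,::-1],None,fx=s,fy=s,interpolation=cv2.INTER_CUBIC)
        A=np.ascontiguousarray(A)
        t=np.linspace(0,2*np.pi,90)
        def pl(P,col):
            q=np.array([proj(p,x) for x in P]); q=(q-[c0,r0]+.5)*s-.5
            cv2.polylines(A,[np.round(q).astype(np.int32)],True,col,1)
        circ=lambda c,rad,col: pl([[c[0]+rad*np.cos(k),c[1]+rad*np.sin(k),c[2]] for k in t],col)
        circ(org,.033,(0,255,0)); circ(org+[0,0,.006],.033,(0,255,0))
        circ(org-[0,0,.0296],.0115,(255,255,0))
        sq=np.array([[13,13],[-13,13],[-13,-13],[13,-13]])/1e3
        pl([org+[0,0,.038]+M[:,0]*a+M[:,1]*b for a,b in sq],(255,0,255))
        circ([.4784,-.1868,.101],.033,(0,0,255)); circ([.4784,-.1868,.095],.036,(0,0,255))
        cv2.imwrite(f'pics/{n}{tag}.png',A[:600])
E
python3 -c "
from ov import *
run('7')"
```

```text
t 7.92 pos [ 0.4784 -0.1867  0.1442] yang -8.02 gap 0.293 q [ 0.66  0.14 -0.4   1.88  0.06  1.14  0.09] F [ 0.4  0.4 -2.2] T [ 0.  -0.1 -0. ]
shift cm [-0.01  0.    2.76] rot [ 0. -0. -0.]
plug origin [ 0.47838771 -0.18665317  0.13618011]
```

View pics/side7.png

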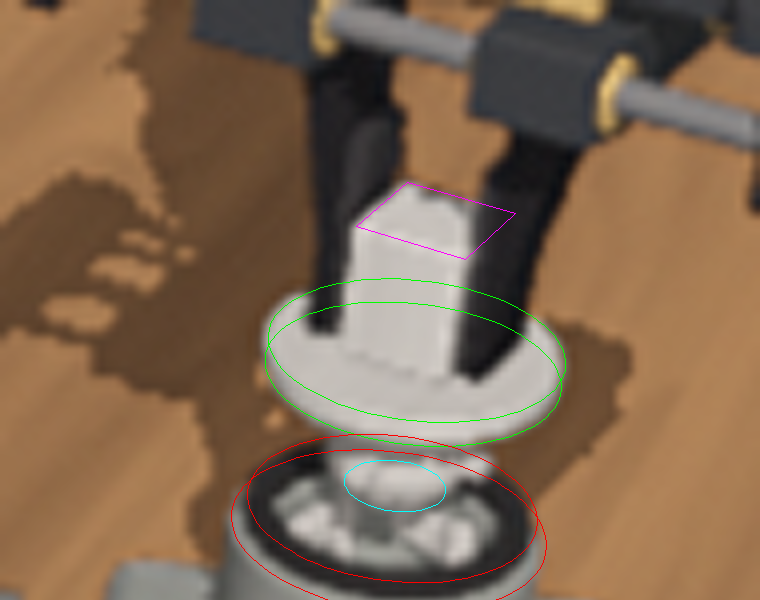

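View pics/top7.png

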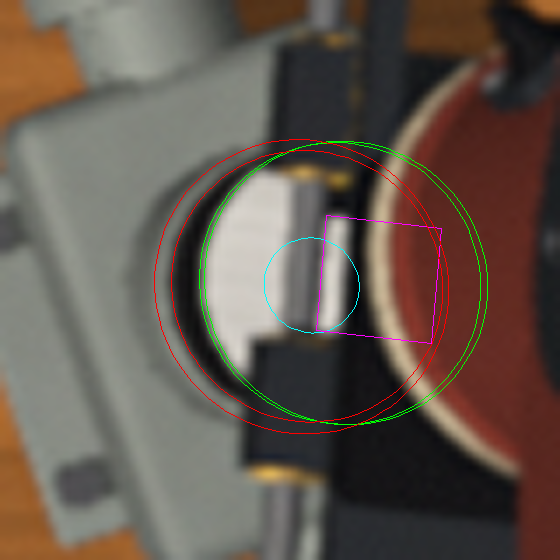

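```bash
python3 - <<'E'
from h import *
p=camera('side'); im=cv2.imread('pics/side1.png'); im5=cv2.imread('pics/side5.png')
s=12;r0,r1,c0,c1=170,215,408,468
A=cv2.resize(im[r0:r1,c0:c1],None,fx=s,fy=s,interpolation=cv2.INTER_CUBIC)
t=np.linspace(0,2*np.pi,90)
def circ(c,rad,col):
    q=np.array([proj(p,[c[0]+rad*np.cos(k),c[1]+rad*np.sin(k),c[2]]) for k in t]); q=(q-[c0,r0]+.5)*s-.5
    cv2.polylines(A,[np.round(q).astype(np.int32)],True,col,1)
circ([.4784,-.1868,.101],.033,(0,0,255)); circ([.4784,-.1868,.095],.036,(0,255,0))
cv2.imwrite('pics/ring.png',A)
E
```

```text
(no output)
```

View pics/ring.png

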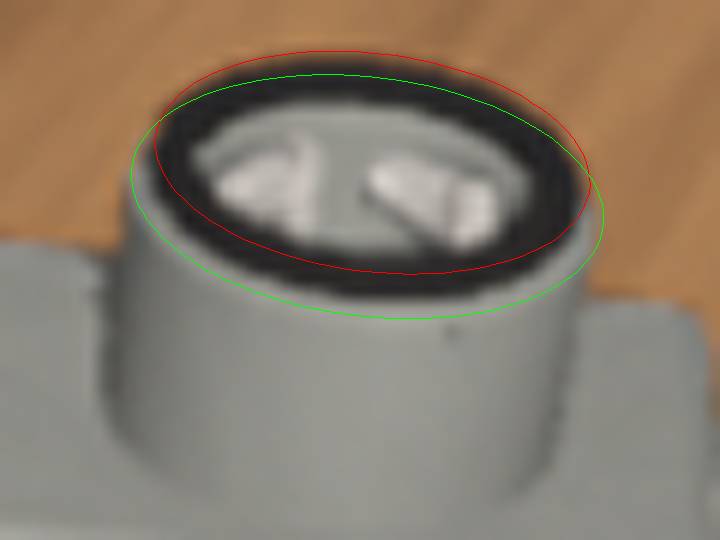

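>>> jog_arm(series=[[0.02,-0.05,0.5,0,0,0,1.5],[0.02,-0.05,1.0,0,0,0,1.5],[0.02,-0.05,1.4,0,0,0,1.5],[0.02,-0.05,1.8,0,0,0,1.5],[0.02,-0.05,1.8,0,0,0,1.5],[0.02,-0.05,1.8,0,0,0,1.5]])

```text
t: 8.57
position: [0.4776, -0.1863, 0.1257]
tool_rot: [-0.0, 0.755, 0.656, -0.0]
contact_force: [0.7, -0.7, -3.2]
finger_gap: 0.292
```

>>> jog_arm(series=[[0,0,0.15,0,0,0,1.5],[0,0,0.3,0,0,0,1.5],[0,0,0.45,0,0,0,1.5],[0,0,0.6,0,0,0,1.5],[0,0,0.6,0,0,0,1.5]])

```text
t: 8.98
position: [0.4776, -0.1863, 0.1197]
tool_rot: [-0.0, 0.755, 0.656, -0.0]
contact_force: [-0.0, 1.0, -2.2]
finger_gap: 0.292
```

>>> jog_arm(series=[[0,0,0.05,0,0,0,1.5],[0,0,0.1,0,0,0,1.5],[0,0,0.15,0,0,0,1.5],[0,0,0.2,0,0,0,1.5],[0,0,0.2,0,0,0,1.5]])

```text
t: 9.4
position: [0.4777, -0.1864, 0.118]
tool_rot: [-0.0, 0.755, 0.656, -0.0]
contact_force: [0.2, -0.2, -2.5]
finger_gap: 0.293
```

>>> jog_arm(series=[[0,0,0.05,0,0,0,1.5],[0,0,0.1,0,0,0,1.5],[0,0,0.1,0,0,0,1.5]])

```text
t: 9.65
position: [0.4777, -0.1864, 0.117]
tool_rot: [-0.0, 0.755, 0.656, 0.0]
contact_force: [0.5, 0.1, -3.2]
finger_gap: 0.297
```

>>> jog_arm(series=[[0,0,0.05,0,0,0,1.5],[0,0,0.1,0,0,0,1.5],[0,0,0.1,0,0,0,1.5]])

```text
t: 9.9
position: [0.4779, -0.1864, 0.1165]
tool_rot: [0.0, 0.755, 0.656, -0.0]
contact_force: [-1.9, -0.2, 3.2]
finger_gap: 0.298
```

>>> jog_arm(series=[[0,0,0.06,0,0,0,1.5],[0,0,0.06,0,0,-0.05,1.5],[0,0,0.06,0,0,-0.1,1.5],[0,0,0.06,0,0,-0.15,1.5],[0,0,0.06,0,0,-0.15,1.5]])

```text
t: 10.32
position: [0.4787, -0.1867, 0.1165]
tool_rot: [0.001, 0.702, 0.712, 0.0]
contact_force: [0.8, 0.3, 6.0]
finger_gap: 0.296
```

```bash
python3 - <<'E'
from h import *
goto([.4784,-.1868,.1166],0)
E
```

```text
t 10.32 pos [ 0.4787 -0.1867  0.1165] yang 0.75 gap 0.296 q [ 0.67  0.17 -0.41  1.91  0.08  1.08  0.23] F [0.8 0.3 6. ] T [ 0.02  0.08 -0.08]
shift cm [-0.01 -0.03 -0.01] rot [0.002 0.001 0.013]
```

>>> jog_arm(series=[[0,0,0,0,0,-0.05,1.5],[0,0,0,0,0,-0.1,1.5],[0,0,0,0,0,-0.15,1.5],[0,0,0,0,0,-0.2,1.5],[0,0,0,0,0,-0.2,1.5]])

```text
t: 10.73
position: [0.4788, -0.1867, 0.1163]
tool_rot: [0.001, 0.628, 0.778, 0.0]
contact_force: [0.3, -0.0, 5.8]
finger_gap: 0.301
```

>>> jog_arm(series=[[0,0,0,0,0,-0.04,1.5],[0,0,0,0,0,-0.08,1.5],[0,0,0,0,0,-0.08,1.5]])

```text
t: 10.98
position: [0.4781, -0.1865, 0.1156]
tool_rot: [0.0, 0.597, 0.802, 0.0]
contact_force: [0.9, -0.3, -1.7]
finger_gap: 0.295
```

```bash
python3 - <<'E'
from h import *
goto([.4784,-.1868,.1166],16)
E
```

```text
t 10.98 pos [ 0.4781 -0.1865  0.1156] yang 16.63 gap 0.295 q [ 0.69  0.17 -0.44  1.91  0.08  1.08  0.51] F [ 0.9 -0.3 -1.7] T [-0.14 -0.54  0.04]
shift cm [-0.04  0.02 -0.1 ] rot [0.001 0.    0.011]
```

>>> jog_arm(series=[[0,0,0,0,0,-0.06,1.5],[0,0,0.1,0,0,-0.07,1.5],[0,0,0.2,0,0,-0.07,1.5],[0,0,0.3,0,0,-0.07,1.5],[0,0,0.3,0,0,-0.07,1.5]])

```text
t: 11.4
position: [0.4775, -0.1862, 0.112]
tool_rot: [-0.0, 0.57, 0.822, -0.0]
contact_force: [0.4, -0.1, -2.1]
finger_gap: 0.293
```

```bash
python3 - <<'E'
from h import *
goto([.4784,-.1868,.1082],21)
E
```

```text
t 11.4 pos [ 0.4775 -0.1862  0.112 ] yang 20.52 gap 0.293 q [ 0.69  0.18 -0.45  1.91  0.09  1.07  0.57] F [ 0.4 -0.1 -2.1] T [-0.04 -0.2  -0.01]
shift cm [-0.08  0.07  0.38] rot [-0.    -0.001 -0.008]
```

>>> jog_arm(series=[[0,0,0.1,0,0,0,1.5],[0,0,0.2,0,0,0,1.5],[0,0,0.3,0,0,0,1.5],[0,0,0.4,0,0,0,1.5],[0,0,0.4,0,0,0,1.5]])

```text
t: 11.82
position: [0.4777, -0.1864, 0.1083]
tool_rot: [-0.0, 0.569, 0.822, -0.0]
contact_force: [-0.4, -0.2, -1.1]
finger_gap: 0.298
```

```bash
python3 - <<'E'
from h import *
goto([.4784,-.1868,.1082],33)
E
```

```text
t 11.82 pos [ 0.4777 -0.1864  0.1083] yang 20.61 gap 0.298 q [ 0.69  0.18 -0.45  1.91  0.09  1.06  0.57] F [-0.4 -0.2 -1.1] T [ 0.05 -0.02 -0.01]
shift cm [-0.06  0.05  0.01] rot [-0.    -0.    -0.216]
```

>>> jog_arm(series=[[0,0,0.05,0,0,0,1.5],[0,0,0.08,0,0,0.04,1.5],[0,0,0.11,0,0,0.09,1.5],[0,0,0.14,0,0,0.14,1.5],[0,0,0.17,0,0,0.19,1.5],[0,0,0.17,0,0,0.19,1.5]])

```text
t: 12.32
position: [0.4783, -0.1865, 0.1073]
tool_rot: [0.001, 0.645, 0.764, 0.0]
contact_force: [-0.3, 0.1, 2.6]
finger_gap: 0.297
```

```bash
python3 - <<'E'
from h import *
goto([.4784,-.1868,.1056],-12)
E
```

```text
t 12.32 pos [ 0.4783 -0.1865  0.1073] yang 9.6 gap 0.297 q [ 0.68  0.18 -0.43  1.92  0.09  1.06  0.38] F [-0.3  0.1  2.6] T [-0.05 -0.03 -0.09]
shift cm [-0.03  0.01  0.17] rot [0.001 0.    0.377]
```

>>> jog_arm(series=[[0,0,0.03,0,0,0.05,1.5],[0,0,0.06,0,0,0.1,1.5],[0,0,0.09,0,0,0.15,1.5],[0,0,0.12,0,0,0.2,1.5],[0,0,0.12,0,0,0.2,1.5]])

```text
t: 12.73
position: [0.4785, -0.1866, 0.1064]
tool_rot: [0.001, 0.718, 0.696, 0.0]
contact_force: [0.8, -0.5, 5.7]
finger_gap: 0.295
```

```bash
python3 - <<'E'
from h import *
goto([.4784,-.1868,.1056],-12)
E
```

```text
t 12.73 pos [ 0.4785 -0.1866  0.1064] yang -1.77 gap 0.295 q [ 0.66  0.18 -0.41  1.92  0.08  1.06  0.19] F [ 0.8 -0.5  5.7] T [-0.04  0.05 -0.09]
shift cm [-0.02 -0.01  0.08] rot [0.002 0.    0.178]
```

>>> jog_arm(series=[[0,0,0.03,0,0,0.05,1.5],[0,0,0.06,0,0,0.1,1.5],[0,0,0.08,0,0,0.15,1.5],[0,0,0.08,0,0,0.2,1.5],[0,0,0.08,0,0,0.2,1.5]])

```text
t: 13.15
position: [0.4787, -0.1866, 0.1057]
tool_rot: [0.001, 0.784, 0.621, 0.001]
contact_force: [0.2, 0.0, 5.3]
finger_gap: 0.298
```

```bash
python3 - <<'E'
from h import *
goto([.4784,-.1868,.1056],-33)
E
```

```text
t 13.15 pos [ 0.4787 -0.1866  0.1057] yang -13.22 gap 0.298 q [ 0.64  0.18 -0.39  1.92  0.08  1.05 -0.01] F [0.2 0.  5.3] T [ 0.02  0.   -0.02]
shift cm [-0.03 -0.02  0.01] rot [ 0.002 -0.     0.345]
```

>>> jog_arm(series=[[0,0,0,0,0,0.05,1.5],[0,0,0,0,0,0.1,1.5],[0,0,0,0,0,0.15,1.5],[0,0,0,0,0,0.2,1.5],[0,0,0,0,0,0.2,1.5]])

```text
t: 13.57
position: [0.4786, -0.1866, 0.1056]
tool_rot: [0.001, 0.842, 0.54, 0.0]
contact_force: [-0.1, 0.3, 4.9]
finger_gap: 0.293
```

```bash
python3 - <<'E'
from h import *
goto([.4784,-.1868,.1056],-33)
E
```

```text
t 13.57 pos [ 0.4786 -0.1866  0.1056] yang -24.67 gap 0.293 q [ 0.62  0.18 -0.37  1.92  0.07  1.05 -0.21] F [-0.1  0.3  4.9] T [0.04 0.02 0.03]
shift cm [-0.03 -0.   -0.  ] rot [ 0.002 -0.     0.145]
```

>>> jog_arm(series=[[0,0,0,0,0,0.03,1.5],[0,0,0,0,0,0.06,1.5],[0,0,0,0,0,0.09,1.5],[0,0,0,0,0,0.09,1.5]])

```text
t: 13.9
position: [0.4786, -0.1865, 0.1056]
tool_rot: [0.001, 0.865, 0.502, 0.001]
contact_force: [0.1, 0.4, 4.5]
finger_gap: 0.295
```

```bash
python3 - <<'E'
from h import *
goto([.4784,-.1868,.1056],-33)
E
```

```text
t 13.9 pos [ 0.4786 -0.1865  0.1056] yang -29.75 gap 0.295 q [ 0.61  0.18 -0.36  1.92  0.07  1.05 -0.29] F [0.1 0.4 4.5] T [ 0.   -0.02  0.11]
shift cm [-0.03  0.   -0.  ] rot [ 0.002 -0.     0.057]
```

>>> jog_arm(series=[[0,0,0,0,0,0.02,1.5],[0,0,0,0,0,0.04,1.5],[0,0,0,0,0,0.04,1.5]])

```text
t: 14.15
position: [0.4786, -0.1865, 0.1056]
tool_rot: [0.001, 0.875, 0.485, 0.001]
contact_force: [-0.1, 0.7, 5.3]
finger_gap: 0.296
```

```bash
python3 - <<'E'
from h import *
goto([.4784,-.1868,.1056],-33)
E
```

```text
t 14.15 pos [ 0.4786 -0.1865  0.1056] yang -32.0 gap 0.296 q [ 0.61  0.18 -0.36  1.92  0.07  1.05 -0.33] F [-0.1  0.7  5.3] T [0.07 0.03 0.08]
shift cm [-0.03  0.   -0.  ] rot [ 0.002 -0.     0.017]
```

>>> jog_arm(series=[[0,0,0,0,0,0.02,1.5],[0,0,0,0,0,0.04,1.5],[0,0,0,0,0,0.04,1.5]])

```text
t: 14.4
position: [0.4785, -0.1865, 0.1056]
tool_rot: [0.001, 0.884, 0.467, 0.0]
contact_force: [-1.3, 0.8, 5.5]
finger_gap: 0.297
```

```bash
python3 - <<'E'
from h import *
goto([.4784,-.1868,.1056],-36.7)
E
```

```text
t 14.4 pos [ 0.4785 -0.1865  0.1056] yang -34.29 gap 0.297 q [ 0.61  0.18 -0.35  1.92  0.07  1.05 -0.37] F [-1.3  0.8  5.5] T [0.1  0.16 0.17]
shift cm [-0.03  0.01 -0.  ] rot [ 0.001 -0.     0.042]
```

>>> jog_arm(series=[[0,0,0,0,0,0.02,1.5],[0,0,0,0,0,0.04,1.5],[0,0,0,0,0,0.04,1.5]])

```text
t: 14.65
position: [0.4784, -0.1865, 0.1056]
tool_rot: [0.001, 0.893, 0.45, 0.0]
contact_force: [-0.3, 0.9, 6.2]
finger_gap: 0.294
```

```bash
python3 - <<'E'
from h import *
goto([.4784,-.1868,.1056],-36.7)
E
```

```text
t 14.65 pos [ 0.4784 -0.1865  0.1056] yang -36.56 gap 0.294 q [ 0.6   0.18 -0.35  1.92  0.07  1.05 -0.41] F [-0.3  0.9  6.2] T [0.1  0.22 0.47]
shift cm [-0.03  0.02  0.  ] rot [ 0.001 -0.     0.003]
```

>>> jog_arm(series=[[0,0,0,0,0,0.01,1.5],[0,0,0,0,0,0.02,1.5],[0,0,0,0,0,0.02,1.5]])

```text
t: 14.9
position: [0.4784, -0.1864, 0.1056]
tool_rot: [0.001, 0.897, 0.441, 0.0]
contact_force: [-0.2, -0.2, 6.3]
finger_gap: 0.292
```

```bash
python3 - <<'E'
from h import *
goto([.4784,-.1868,.1056],-36.7)
E
```

```text
t 14.9 pos [ 0.4784 -0.1864  0.1056] yang -37.65 gap 0.292 q [ 0.6   0.18 -0.35  1.92  0.07  1.05 -0.43] F [-0.2 -0.2  6.3] T [0.09 0.21 0.63]
shift cm [-0.03  0.02 -0.  ] rot [ 0.001 -0.    -0.017]
```

>>> jog_arm(series=[[0,0,-0.03,0,0,-0.02,1.5],[0,0,-0.05,0,0,-0.04,1.5],[0,0,-0.05,0,0,-0.04,1.5],[0,0,-0.05,0,0,-0.04,3],[0,0,-0.05,0,0,-0.04,4],[0,0,-0.05,0,0,-0.04,5],[0,0,-0.05,0,0,-0.04,5],[0,0,-0.05,0,0,-0.04,5],[0,0,-0.05,0,0,-0.04,5]])

```text
t: 15.65
position: [0.4776, -0.1863, 0.1051]
tool_rot: [-0.0, 0.889, 0.458, -0.0]
contact_force: [0.3, -1.0, -0.5]
finger_gap: 0.553
```

```bash
python3 - <<'E'
from h import *
goto([.4784,-.1868,.22],-36.7)
E
```

```text
t 15.65 pos [ 0.4776 -0.1863  0.1051] yang -35.53 gap 0.553 q [ 0.61  0.18 -0.35  1.92  0.07  1.05 -0.39] F [ 0.3 -1.  -0.5] T [-0.05  0.01  0.01]
shift cm [ 1.000e-02  8.000e-02 -1.149e+01] rot [-0.    0.    0.02]
```

Clear; retreat straight up and then aside so both cameras see it.

>>> jog_arm(series=[[0,0,-1,0,0,0,5],[0,0,-3,0,0,0,5],[0,0,-6,0,0,0,5],[0,0,-9,0,0,0,5],[0,0,-12,0,0,0,5],[-10,0,-12,0,0,0,5],[-18,0,-12,0,0,0,5],[-20,0,-12,0,0,0,5],[-20,0,-12,0,0,0,5],[-20,0,-12,0,0,0,5],[-20,0,-12,0,0,0,5],[-20,0,-12,0,0,0,5]])

```text
t: 16.65
position: [0.3602, -0.3507, 0.2259]
tool_rot: [0.0, 0.89, 0.456, 0.0]
contact_force: [0.7, 0.7, -0.1]
finger_gap: 0.57
```

```bash
python3 - <<'E'
from h import *
goto([.4784,-.1868,.22],-36.7)
c=np.array([.4784,-.1868,.0976]); th=np.radians(-34.5)
ax=[np.array([np.cos(th),np.sin(th),0]),np.array([-np.sin(th),np.cos(th),0])]
for n,(r0,r1,c0,c1) in(('side',(140,240,380,490)),('top',(240,340,400,510))):
    p=camera(n); save(p,n+'9.png'); s=7; A=cv2.resize(p['color'][r0:r1,c0:c1,::-1],None,fx=s,fy=s,interpolation=cv2.INTER_CUBIC)
    def pl(P,col):
        q=np.array([proj(p,x) for x in P]); q=(q-[c0,r0]+.5)*s-.5; cv2.polylines(A,[np.round(q).astype(np.int32)],True,col,1)
    pl([c+[.033*np.cos(k),.033*np.sin(k),.006] for k in np.linspace(0,6.28,60)],(0,255,0))
    pl([c+[0,0,.038]+.013*(a*ax[0]+b*ax[1]) for a,b in((1,1),(-1,1),(-1,-1),(1,-1))],(0,0,255))
    cv2.imwrite(f'pics/{n}9z.png',A[:600])
    print(n,[(round(r['p'],2),np.round(r['bbox']).tolist()) for r in recognise(p,'plug')])
E
```

```text
t 16.65 pos [ 0.3602 -0.3507  0.2259] yang -35.77 gap 0.57 q [ 0.84  0.04 -0.16  1.8   0.01  1.3   0.05] F [ 0.7  0.7 -0.1] T [ 0.05 -0.1  -0.02]
shift cm [2.021e+01 1.000e-02 5.900e-01] rot [ 0.    -0.     0.016]
side [(0.98, [438.0, 178.0, 35.0, 32.0]), (0.95, [232.0, 219.0, 49.0, 55.0]), (0.92, [359.0, 265.0, 37.0, 40.0]), (0.62, [182.0, 259.0, 61.0, 56.0])]
top [(0.96, [329.0, 261.0, 34.0, 36.0]), (0.7, [328.0, 126.0, 49.0, 44.0]), (0.69, [442.0, 291.0, 83.0, 105.0]), (0.59, [249.0, 128.0, 51.0, 46.0]), (0.58, [454.0, 290.0, 39.0, 40.0])]
```

View pics/side9z.png

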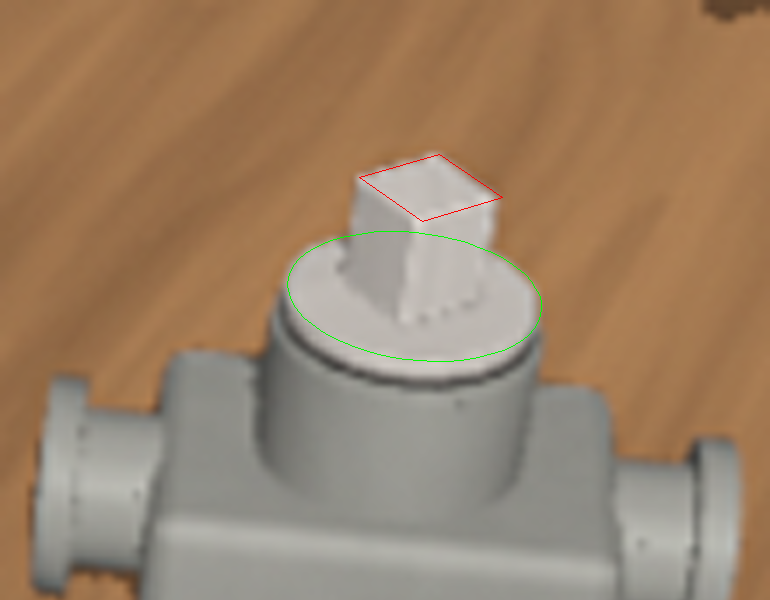

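View pics/top9z.png

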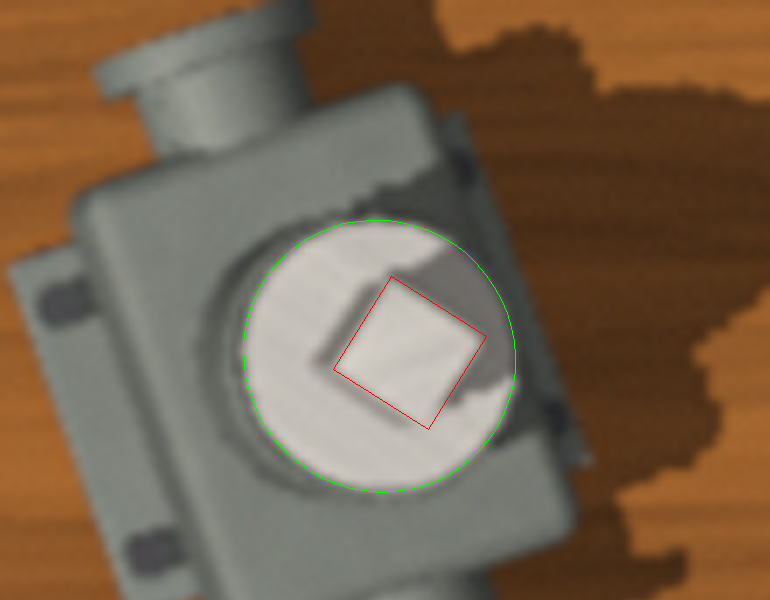

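View pics/top9.png

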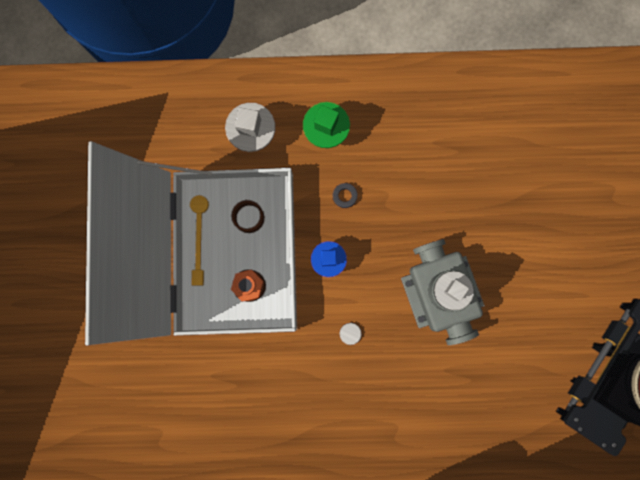

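The plug sits level and centred on the port: its head and flange match the home-pose outline at yaw −34.5°. In the top view the other parts have not moved.

```bash
python3 -c "
from plant import close_job
print(close_job())"
```

```text
the job is handed in; nothing more can be done
None
```

The plug is screwed home in the steam trap's port and released, and the job was handed in at about 17 s of the 72 s allowed.

**What I did**
- I took the non-blue, non-green smaller plug from the chest cradle and set it on the lands. It made contact at the predicted height, with about 5 N.
- With about 8 N of pressure I turned it backward about 25° until the force fell away. I turned about 4° further and lowered it freely to the drop level. I did not turn on as far as the next tooth.
- I turned it clockwise about 51°, lowering it along the slope to the home level, until it met the end stop. I held it there at 0.63 Nm, with about 8 N of downward force.
- I backed off slightly to unload it, opened the gripper and moved clear.

**Last checks**
- **Plug height:** before release, the measured tool height put the plug's origin at 0.0976 m, which is 2.6 mm above the rim.
- **End stop:** the torque rose at roughly the bush's stated stiffness over the last 3.4°, which is what a real stop should do.
- **Plug position:** the top view matches the home pose closely. The side view is about 1 px left and 1 px low, within the 2 mm calibration. A camera check that small could not have confirmed the height by itself.
- **Other parts:** they look unmoved in the final top picture.
- **Gripper:** it was well clear and read no contact force.

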